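Clip the chill clamp onto the bracket tube

TASK

Lift the hinged amber spatter guard of the welding fixture open until it rests on its stop. Then bring the orange-and-copper spring clamp along the bench, mouth first, to the upright steel tube of the bracket and push it until its sprung jaws snap fully home around the tube. The tube stands on a spring-loaded carriage that gives way as you push: never drive the carriage to its end stop, let it come back out when you finish, and leave the guard open and the other things on the bench where they are.

Things in the scene. Friction and masses are not known exactly. Their poses are not given: they have to be found in the camera images.
- fixture: Bolted-down welding fixture. Origin: bench top under the tube's axis with the carriage fully out. Its level x axis is the direction to push the clamp onto the tube (roughly world +y, within 20 deg); z up. Its blue base plate (200 mm wide, 8 thick) lies at x = 60 to 210 mm only; the bench before and under the tube is clear. Two blue 16 mm posts (x = 95, y = +-85 mm, 100 mm tall) carry the guard.
- tube (a point): Bench-top point under the axis of the bracket tube; moves with the carriage. The upright steel tube is 24 mm in diameter, 4 to 60 mm above the bench, under a cap 42 mm across (60 to 68 mm high), so the clamp goes on only from the side. Behind it (fixture +x) a 5 mm web joins it to the yellow carriage block, which begins 60 mm behind the axis, 70 mm wide, top at 58 mm.
- carriage (a joint): How far the carriage and tube are pushed back along the fixture's x, m: 0 = fully out (start), 0.045 = end stop (past 0.042 counts as driven there). A spring pushes it out with about 5.5 N at 0 and 0.5 N more per mm; it gives way by some 8 to 30 mm before the clamp snaps on, and comes back by itself when the push is let off.
- guard (a joint): Opening angle of the guard, rad: 0 = shut and level above the tube, 1.9 = open, leaning back on its stop (past 1.82 counts). It swings freely: below about 1.57 it falls shut, beyond that it falls open onto its stop.
- guard_handle (a point): Middle of the guard's handle: red round bar 10 mm thick, 110 mm long, parallel to the fixture's y, its axis 39 mm above the pane's underside on two thin posts 100 mm apart, 160 mm from the hinge (to the front, fixture -x, when shut), then 139 mm above the bench. Guard: amber pane 170 by 180 mm, 4 mm thick, in an 8 mm aluminium frame, 0.3 kg.
- guard_hinge (a point): Middle of the guard's hinge axis, along the fixture's y, 95 mm behind the tube's rest position, 100 mm above the bench. Opening lifts the front (-x) edge up and over towards +x of the fixture.
- clamp: Loose spring clamp lying flat, about 0.38 kg (varies), 166 mm long. Origin: underside at the seat, the point under the tube's axis when home. x points out of the mouth, z up. Two sprung copper jaws, 2.5 to 24.5 mm above the bench, flared lips to 49 mm ahead of the origin; the mouth takes a tube up to 10 mm off centre. Throat stop 13 mm behind the origin. Snaps on at 10 to 22 N.
- clamp_neck (a point): Middle of the clamp's orange neck, 84 mm behind the clamp's origin and 20 mm above the bench: a straight bar 24 mm wide (along the clamp's y), 30 mm high and 43 mm long (x from -105 to -62 mm), free on both sides, for turning or dragging the clamp.
- clamp_push (a point): Centre of the flat rear face of the clamp's orange push plate, 117 mm behind the clamp's origin and 20 mm above the bench. The push plate is 70 mm wide (along y), 36 mm high and 12 mm thick (it lies from -117 to -105 mm).
- tube_a: Bystander, leave alone: square steel tube offcut, 50 by 50 by 100 mm, loose on the bench; origin at the centre of its underside.
- tube_b: Bystander, leave alone: square steel tube offcut, 50 by 50 by 120 mm, loose on the bench; origin at the centre of its underside.
- plates: Bystander, leave alone: stack of flat steel plates, 140 by 110 by 30 mm, loose on the bench; origin at the centre of its underside.
- wire_brush: Bystander, leave alone: brush with a wooden handle, some 200 mm long, loose on the bench; origin at the centre of its underside.
- hammer: Bystander, leave alone: hammer with a wooden handle, loose on the bench; origin at the centre of its underside.
- spray_can: Bystander, leave alone: red spray can, 60 mm across, 150 mm tall, loose on the bench; origin at the centre of its underside.
- rod_cup: Bystander, leave alone: aluminium cup, 70 mm across, 80 mm tall, loose on the bench; origin at the centre of its underside.
Things that resemble listed ones, but are neither listed nor needed, are in the scene too. What is shaped like the clamp but blue is not meant.

How it is judged:
By the outcome, as a careful person would: the job done as asked, in the order asked, and still so for the second after the job is handed in, with the robot touching nothing.
It also fails if it takes over 72 s, if anything falls off the work surface, if the arm or the gripper's body presses on something with over 40 N, if the wrist force passes 120 N, or if a joint passes its speed limit or range.

ROBOT

A 6-joint arm with a two-finger parallel gripper is mounted at the origin on the work surface. World frame = base frame: x ahead of the robot, y to its left, z up, the work surface at z = 0. Lengths are in m, angles in rad, forces in N, time in s.
With the tool pointing down it reaches from about 0.375 to 0.975 m from the base axis. Payload 3.8 kg.
Tool frame: the origin (TCP) lies midway between the tips of the shut fingers; the grasp point (between the pads) lies 19 mm behind it; z points along the fingers, y is the line along which they close (so a half turn about z gives the same grasp; the last joint's range is limited). The gripper opens to 88 mm and grips with 3 to 60 N. Pads are 18 mm wide; open, the fingers measure 123 mm over their backs; the gripper's body (75 mm by 187 mm) begins 45 mm behind the grasp point.
Start: joints at [-1.232, 0.264, 1.604, -0, 1.274, -0.037], TCP at [0.248, -0.628, 0.239] pointing down, gripper open.
Joint ranges: [-2.63, 2.63], [-0.94, 2.18], [0.31, 2.57], [-1.31, 4.45], [0, 2.66], [-2.55, 2.55]. Speed limits (rad/s): [2.57, 2.57, 3.14, 3.14, 3.14, 3.14].

INTERFACE

Orientations are given as a rotation vector (axis times angle).
In Python, from cell import manip, inverse_kinematics, cams, order gives the robot as it stands. Calls block until the motion is done:
- manip.move_pose(position, orientation): joint-space move of the TCP to a pose.
- manip.move_linear(position, rate=0.15, rot=None): straight line of the TCP; rot=None keeps the orientation; rate is the mean speed in m/s.
- manip.set_joints(angles): joint-space move.
- manip.set_gripper(opening, force=None): finger opening in m; force is the grip in N (None keeps the last); returns when the fingers have stopped.
- manip.dwell(seconds).
- inverse_kinematics(position, orientation): joint angles nearest the present ones, or None.
- manip.state(): the state.
- cams.capture(name): name is "side" or "top" or "wrist"; returns a dict with "image" (400x640x3 uint8, blue, green, red), "z_map" (400x640 float32, m along the optical axis (not along the pixel's ray), 0 where there is no reading), "intrinsics" (3x3 intrinsics, pixels), "position" and "orientation" of the camera in the world; the wrist camera has in their place "T_tool_cam" (4x4, takes a point from camera to tool coordinates, whose origin is the TCP and whose axes are the flange's). Camera axes: x right, y down, z forward; pixel columns grow to the right and rows downward; lengths in m; the calibration is good to about 2 mm. The wrist camera is an equidistant fisheye: a pixel r from the principal point sees the ray r / f radians off the axis. A picture is of the moment at which its call begins: read the wrist's pose just before it.
A pose or a line that the arm cannot do raises manip.IKError and nothing moves.
- order.close_job(): hands the job in; it is judged then, once.
The state is a dict: "clock": time; "joint_pos": joint angles; "joint_velocities": joint speeds; "tau": joint torques, N m; "tool_pos": TCP position; "tcp_rot": TCP orientation; "contact_force": force on the tool from outside, world axes, zero at the start; "moment": the same for the moment, N m; "gripper_width": finger opening in m; "grasp_force": force on a finger pad.
Only numpy, scipy, OpenCV 4.12 (cv2) and the standard library are available. Lean on these libraries where they do the work, as an engineer would, in place of code of your own. Each camera call takes 0.05 s, during which the arm holds its last target. There are 200 camera calls.

## Working session

There is one attempt and no reset: what is moved stays moved. The work goes in short steps, each a Python script; the robot and the scene stay as the last script left them, time stands still between calls to the robot, and variables do not carry over. Pictures are saved under pics/ and viewed, at most 10 in all, crops included, and the job is handed in when it is done.

```bash
ls; mkdir -p pics
cat > h.py <<'E'
import numpy as np, cv2
from scipy.spatial.transform import Rotation as R
from cell import manip, inverse_kinematics, cams, order
def Rm(o):
    o=np.array(o,float)
    if o.shape==(3,3): return o
    return R.from_quat(o).as_matrix() if o.size==4 else R.from_rotvec(o).as_matrix()
def world(c):
    K=np.array(c["intrinsics"]);z=c["z_map"];v,u=np.mgrid[:400,:640]
    P=np.stack([(u-K[0,2])/K[0,0]*z,(v-K[1,2])/K[1,1]*z,z],-1)
    return P@Rm(c["orientation"]).T+np.array(c["position"])
E
python3 - <<'E'
from h import *
for n in("top","side"):
    c=cams.capture(n); cv2.imwrite(f"pics/{n}0.png",c["image"]); np.save(n+"0.npy",world(c)); np.save(n+"img.npy",c["image"])
    print(n,c["position"],c["orientation"],c["intrinsics"],(c["z_map"]>0).mean())
print(manip.state())
E
```

```text
pics
top [ 0.32288672 -0.01691584  1.60835184] [-2.16551946  2.127013   -0.15068726] [[519.65538303   0.         320.93303029]
 [  0.         519.65538303 201.94437873]
 [  0.           0.           1.        ]] 0.9960390625
side [0.04137079 0.71834894 1.02031444] [-0.79099865  2.58550345 -1.04429538] [[442.30091891   0.         315.78369838]
 [  0.         442.30091891 192.80958507]
 [  0.           0.           1.        ]] 0.99591015625
{'clock': 0.1, 'joint_pos': array([-1.23188097e+00,  2.64675411e-01,  1.60520012e+00, -6.37678622e-05,
        1.27371147e+00, -3.69071215e-02]), 'joint_velocities': array([-0.00095428, -0.00175109, -0.00234914, -0.00073109, -0.00051473,
       -0.00022345]), 'tau': array([-1.73794393e-05, -5.03619003e+01, -3.58071291e+01,  7.30499625e-02,
        2.33329309e-02, -5.41704503e-05]), 'tool_pos': array([ 0.24751552, -0.62730503,  0.23753429]), 'tcp_rot': array([-3.08435638e+00, -5.86534743e-01,  5.65563023e-04]), 'contact_force': array([-0.63272669,  0.21500087,  0.56284314]), 'moment': array([-0.00024212, -0.0315338 , -0.03886728]), 'grasp_force': 0.0, 'gripper_width': 0.08802715392593678}
```

View pics/top0.png

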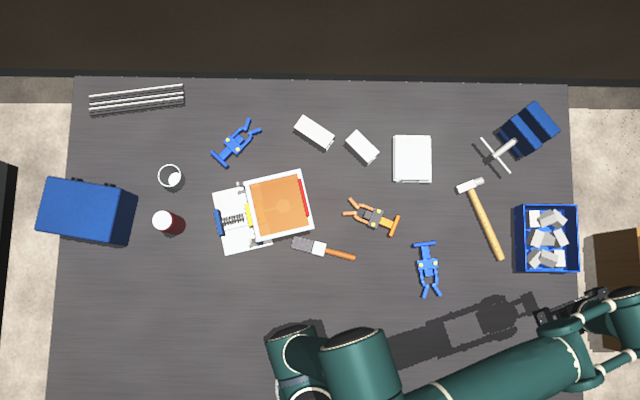

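View pics/side0.png

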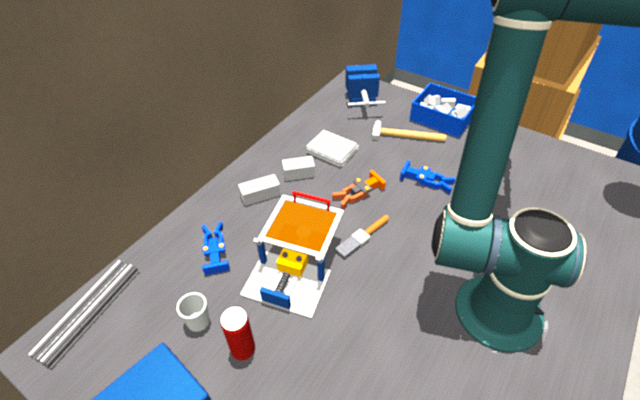

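Run:
```python
from h import *
def seg(n,box,f):
    P=np.load(n+"0.npy");im=np.load(n+"img.npy");hsv=cv2.cvtColor(im,cv2.COLOR_BGR2HSV).astype(int)
    m=np.zeros(im.shape[:2],bool);x0,y0,x1,y1=box;m[y0:y1,x0:x1]=1
    m&=f(hsv[...,0],hsv[...,1],hsv[...,2]);return P[m]
red=lambda h,s,v:((h<4)|(h>174))&(s>150)&(v>80)
org=lambda h,s,v:(h>=4)&(h<20)&(s>120)
for n,b,f in[("top",(290,160,325,225),red),("side",(280,180,340,220),red)]:
    p=seg(n,b,f);p=p[abs(p[:,2]-.139)<.015];c=p.mean(0);u,s,vt=np.linalg.svd(p[:,:2]-c[:2]);t=(p[:,:2]-c[:2])@vt[0]
    print(n,"handle",len(p),c,p[:,2].std(),vt[0],(t.min()+t.max())/2*vt[0]+c[:2],np.ptp(t))
for n,b in[("top",(335,190,405,240)),("side",(325,165,390,210))]:
    p=seg(n,b,org);p=p[(p[:,2]>.005)&(p[:,2]<.06)];c=p.mean(0);u,s,vt=np.linalg.svd(p[:,:2]-c[:2]);t=(p[:,:2]-c[:2])@vt[0]
    print(n,"clamp",len(p),c,vt[0],t.min(),t.max(),p[:,2].max())
p=seg("top",(240,160,325,250),org);p=p[abs(p[:,2]-.1)<.02];
print("pane",p.mean(0),cv2.minAreaRect((p[:,:2]*1000).astype(np.float32)))
P=np.load("side0.npy");p=seg("side",(265,235,325,285),lambda h,s,v:(h>20)&(h<35)&(s>150));print("yellow",p.mean(0),cv2.minAreaRect((p[p[:,2]>.05][:,:2]*1000).astype(np.float32)))
a=cv2.resize(np.load("topimg.npy")[150:260,200:440],None,fx=3.3,fy=3.3,interpolation=cv2.INTER_CUBIC)
cv2.imwrite("pics/topcrop.png",a)
```

```text
top handle 90 [0.54574501 0.03943783 0.14352075] 0.0032947843327996553 [-0.96878417 -0.24790568] [0.54728693 0.03983239] 0.10729230061299416
side handle 142 [0.54711669 0.04237671 0.14233695] 0.0041543023437554 [-0.96869453 -0.24825573] [0.54637299 0.04218612] 0.11009356315094121
top clamp 146 [ 0.49847111 -0.18223022  0.02674288] [-0.34564849 -0.93836407] -0.10289216175421004 0.06383113593728627 0.04542921965295843
side clamp 459 [ 0.50827889 -0.15132116  0.02084167] [0.43941158 0.89828585] -0.10989210539707832 0.07498009966448656 0.038321844421717266
pane [0.52844081 0.11300107 0.10416575] ((529.4954223632812, 111.57832336425781), (153.72869873046875, 144.18528747558594), 14.658692359924316)
yellow [0.49981669 0.20044082 0.05656495] ((300.80975341796875, 452.577880859375), (78.31631469726562, 738.6729736328125), 38.25719451904297)
```

View pics/topcrop.png

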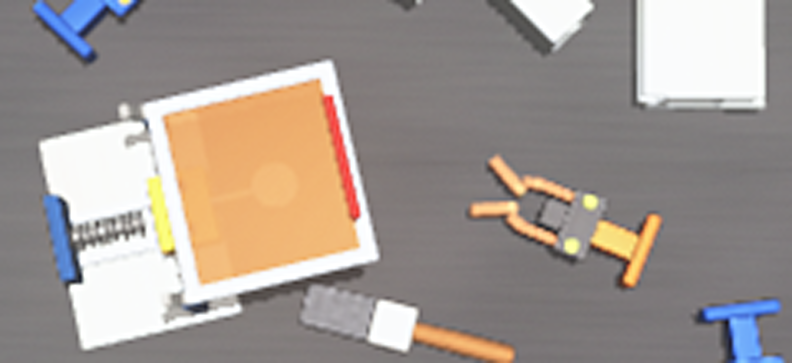

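```bash
cat >> h.py <<'E'
fx=np.array([-.248,.9688,0]);fx/=np.linalg.norm(fx);ez=np.array([0,0,1.]);fy=np.cross(ez,fx)
handle=np.array([.547,.041,.139]);hinge=np.array([handle[0],handle[1],0])+.160*fx+.1*ez
def down(ydir):
    "tool pointing down, closing line along ydir; the half turn nearest the present joint 6"
    y=np.array(ydir,float)/np.linalg.norm(ydir)
    return [R.from_matrix(np.stack([np.cross(s*y,-ez),s*y,-ez],1)).as_rotvec() for s in(1,-1)]
def best(p,ydir):
    q0=manip.state()["joint_pos"];c=[]
    for r in down(ydir):
        q=inverse_kinematics(p,r)
        if q is not None:c.append((abs(np.array(q)[5]),r,np.array(q)))
    return min(c,key=lambda t:t[0])[1:]
def ray(n,u,v,z):
    c=np.load(n+"cam.npy",allow_pickle=True).item();K=c["intrinsics"]
    d=Rm(c["orientation"])@np.array([(u-K[0,2])/K[0,0],(v-K[1,2])/K[1,1],1]);p=np.array(c["position"]);return p+d*(z-p[2])/d[2]
def handle_at(th):
    d=handle-hinge;a=d@fx;c,s=np.cos(th),np.sin(th)
    return hinge+fx*(a*c+d[2]*s)+ez*(-a*s+d[2]*c)
E
python3 - <<'E'
from h import *
c=cams.capture("top");c.pop("image");c.pop("z_map");np.save("topcam.npy",c)
px=lambda a,b:(200+a/3.3,150+b/3.3)
print("cap",ray("top",*px(275,185),.068),"pred",handle+.065*fx)
a=ray("top",*px(643,250),.038);n=ray("top",*px(612,240),.035);l1=ray("top",*px(494,160),.0245);l2=ray("top",*px(474,209),.0245)
print("plate",a,"neck",n,"lips",l1,l2,"len",np.linalg.norm((a-(l1+l2)/2)[:2]))
for th in(0,.5,1,1.57,1.85):
    p=handle_at(th);r,q=best(p-.014*ez,fx);print(th,p,q.round(2),r)
print(manip.state()["joint_pos"], cams.capture("wrist")["T_tool_cam"])
E
```

```text
cap [0.5294952  0.10100509 0.068     ] pred [0.53088062 0.10396956 0.139     ]
plate [ 0.47930907 -0.2365427   0.038     ] neck [ 0.48834648 -0.20842608  0.035     ] lips [ 0.56253686 -0.09950744  0.0245    ] [ 0.51611969 -0.08137756  0.0245    ] len 0.15794800553808414
0 [0.547 0.041 0.139] [ 0.03  0.13  1.99 -0.    1.03  1.35] [ 3.11696222  0.3926206  -0.        ]
0.5 [0.53750584 0.07808848 0.21093381] [ 0.1   0.05  1.93 -0.    1.16  1.42] [ 3.11696222  0.3926206  -0.        ]
1 [0.52062151 0.1440463  0.25570715] [ 0.22  0.01  1.89 -0.    1.25  1.54] [ 3.11696222  0.3926206  -0.        ]
1.57 [0.49768151 0.23366029 0.26003101] [ 0.39  0.02  1.86  0.    1.25 -1.43] [ 0.3926206  -3.11696222 -0.        ]
1.85 [0.48708944 0.27503768 0.24305601] [ 0.47  0.05  1.87  0.    1.22 -1.35] [ 0.3926206  -3.11696222 -0.        ]
[-1.23190083e+00  2.64582664e-01  1.60506402e+00  8.67648470e-06
  1.27371195e+00 -3.69019461e-02] [[-2.75045820e-05 -9.46879641e-01 -3.21588159e-01  8.40381451e-02]
 [ 9.99999997e-01 -1.40346543e-06 -8.13950029e-05  1.21505426e-03]
 [ 7.66199333e-05 -3.21588160e-01  9.46879638e-01 -1.46188427e-01]
 [ 0.00000000e+00  0.00000000e+00  0.00000000e+00  1.00000000e+00]]
```

Run:
```python
from h import *
p=handle-.014*ez; r=down(fx)[0]
manip.move_pose(p+.10*ez,r); manip.set_gripper(.036,20)
manip.move_linear(p,.15); s=manip.state(); print(s["clock"],s["tool_pos"],s["contact_force"])
manip.set_gripper(.0,20); s=manip.state(); print(s["gripper_width"],s["grasp_force"],s["contact_force"])
for th in np.linspace(0,1.85,10)[1:]:
    manip.move_linear(handle_at(th)-.014*ez,.12); s=manip.state(); print(round(th,2),round(s["clock"],2),s["tool_pos"].round(3),s["contact_force"].round(1),round(s["gripper_width"],4))
    if np.linalg.norm(s["contact_force"])>30: print("stop");break
c=cams.capture("side");cv2.imwrite("pics/side1.png",c["image"][60:320,180:450].repeat(2,0).repeat(2,1))
```

```text
4.4917 [0.54772344 0.04103192 0.12578684] [-0.45857185 -0.60205895 -0.16514633]
0.009498414773652205 19.99983698129654 [-0.1694269  -5.53899117  3.66729562]
0.21 5.45 [0.545 0.051 0.158] [ 3.  -9.   1.7] 0.0093
0.41 5.88 [0.541 0.067 0.187] [ 1.4 -9.2  4.1] 0.0093
0.62 6.32 [0.535 0.089 0.213] [ -1.1 -10.5   9.5] 0.0091
0.82 6.75 [0.528 0.117 0.232] [-0.3 -7.9 10.2] 0.0091
1.03 7.18 [0.52  0.148 0.245] [-0.6 -4.6 10.3] 0.0092
1.23 7.62 [0.512 0.181 0.251] [ 0.2 -1.4  7.6] 0.0091
1.44 8.05 [0.503 0.213 0.25 ] [ 2.7 -0.1  2.9] 0.0095
1.64 8.48 [0.495 0.245 0.242] [5.6 0.8 0.7] 0.0094
1.85 8.92 [0.487 0.275 0.228] [ 5.4  1.4 -0.9] 0.0089
```

View pics/side1.png

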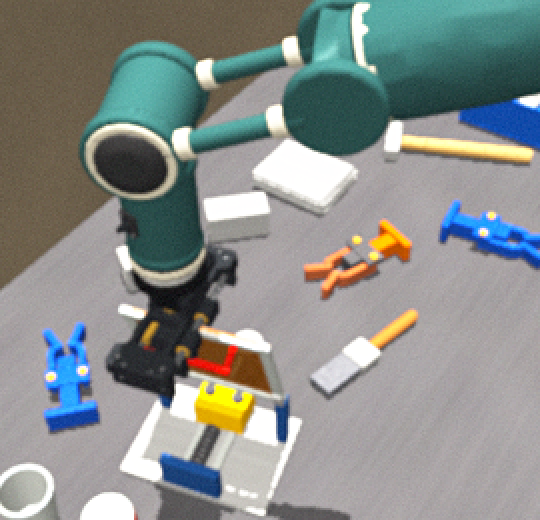

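Run:
```python
from h import *
manip.set_gripper(.024,20); manip.dwell(.3)
p=manip.state()["tool_pos"]; manip.move_linear(p+.11*ez,.2)
# above clamp neck, tool y = clamp y ; look from behind
ax=np.array([.06,.146,0]);ax/=np.linalg.norm(ax); cy=np.cross(ez,ax)
n=np.array([.488,-.208,0]);r,q=best(n+.18*ez,cy);print(q)
manip.move_pose(n+.18*ez,r);manip.set_gripper(.06)
s=manip.state();print(s["clock"],s["tool_pos"],s["tcp_rot"])
w=cams.capture("wrist");np.save("w.npy",dict(w,st=s));cv2.imwrite("pics/w1.png",w["image"])
t=cams.capture("top");np.save("top1.npy",t);
cv2.imwrite("pics/top1.png",cv2.resize(t["image"][150:260,200:440],None,fx=3.3,fy=3.3,interpolation=cv2.INTER_CUBIC))
print(w["intrinsics"])
```

```text
[-0.44986755  0.03629461  1.97597824  0.          1.12931981 -0.05994969]
12.9083 [ 0.48797281 -0.20798563  0.17997405] [-2.60968357e+00 -1.74897555e+00 -2.41695710e-05]
[[309.70691629   0.         312.27862441]
 [  0.         309.70691629 200.19396769]
 [  0.           0.           1.        ]]
```

View pics/w1.png

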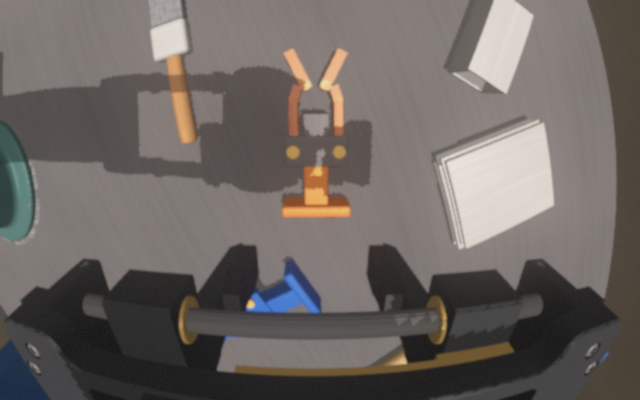

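View pics/top1.png

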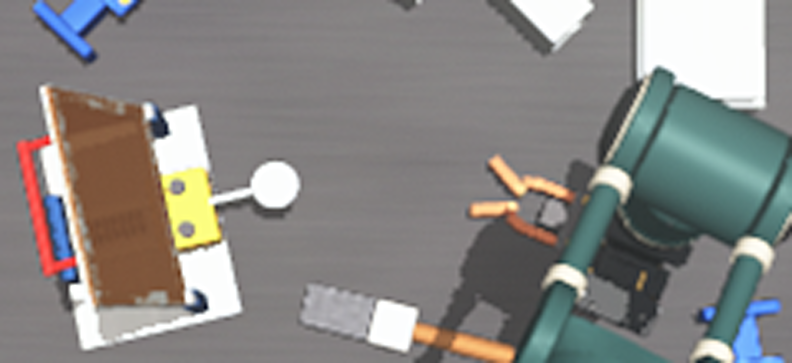

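```bash
cat >> h.py <<'E'
def wworld(w,st):
    K=w["intrinsics"];v,u=np.mgrid[:400,:640];a=(u-K[0,2])/K[0,0];b=(v-K[1,2])/K[1,1];t=np.hypot(a,b)+1e-9
    k=np.tan(t)/t;z=w["z_map"];P=np.stack([a*k*z,b*k*z,z],-1);T=w["T_tool_cam"]
    P=P@T[:3,:3].T+T[:3,3];return P@Rm(st["tcp_rot"]).T+st["tool_pos"]
E
python3 - <<'E'
from h import *
w=np.load("w.npy",allow_pickle=True).item();P=wworld(w,w["st"])
hsv=cv2.cvtColor(w["image"],cv2.COLOR_BGR2HSV).astype(int)
m=(hsv[...,1]>110)&(hsv[...,0]>3)&(hsv[...,0]<22);m[:,:275]=0;m[:,355:]=0;m[220:]=0;m[:45]=0
for lo,hi,name in((195,215,"plate"),(168,194,"neck"),(45,136,"jaws")):
    q=m.copy();q[:lo]=0;q[hi:]=0;p=P[q];top=p[p[:,2]>np.percentile(p[:,2],90)-.004]
    print(name,len(p),p[:,2].min(),p[:,2].max(),cv2.minAreaRect((top[:,:2]*1000).astype(np.float32)))
for u,v in((285,51),(346,51),(283,206),(350,206),(316,206),(316,180),(293,152),(339,152)):print(u,v,P[v,u].round(4))
t=np.load("top1.npy",allow_pickle=True).item();W=world(t)
q=(abs(W[...,2]-.068)<.006);q[:,:275]=0;q[:,292:]=0;q[:198]=0;q[215:]=0;p=W[q]
print("cap",q.sum(),p.mean(0),cv2.minEnclosingCircle((p[:,:2]*1000).astype(np.float32)))
E
```

```text
plate 1244 -0.0006973555940253673 0.32616319414199746 ((501.62689208984375, -185.354736328125), (114.0976333618164, 69.24930572509766), 68.2566909790039)
neck 640 0.027557146294922535 0.32616319414199746 ((506.3448486328125, -176.1446075439453), (93.3473129272461, 23.99958038330078), 67.20410919189453)
jaws 826 -0.0020499232584894334 0.32616319414199746 ((524.3715209960938, -126.15975952148438), (85.37892150878906, 52.09029769897461), 69.99060821533203)
285 51 [ 5.139e-01 -7.350e-02  2.000e-04]
346 51 [ 0.5718 -0.0972  0.0013]
283 206 [ 0.4526 -0.2183  0.0318]
350 206 [ 5.149e-01 -2.565e-01 -3.000e-04]
316 206 [ 0.4837 -0.2305  0.0334]
316 180 [ 0.4936 -0.2063  0.0302]
293 152 [ 0.4845 -0.1709  0.0367]
339 152 [ 0.5247 -0.1873  0.0368]
cap 142 [0.53197497 0.10326869 0.06808657] ((531.865234375, 103.68388366699219), 21.059030532836914)
```

```bash
cat >> h.py <<'E'
tube=np.array([.5315,.1035,0])
def keep(xdir):
    "tool down with its y along +-(clamp y), same half turn as at present"
    cy=np.cross(ez,xdir);y=Rm(manip.state()["tcp_rot"])[:,1]
    return down(cy if y@cy>0 else -cy)[0]
E
python3 - <<'E'
from h import *
a=np.array([.378,.926,0]);a/=np.linalg.norm(a);n=np.array([.5225,-.1328,.006])-.084*a
manip.move_linear(n+.07*ez,.2,keep(a));manip.move_linear(n,.12)
s=manip.state();print(s["clock"],s["tool_pos"],s["contact_force"])
manip.set_gripper(0,35);s=manip.state();print(s["gripper_width"],s["grasp_force"],s["contact_force"])
m=.5*fx+.5*a;m/=np.linalg.norm(m);g=tube-.184*fx+.006*ez
manip.move_linear((n+g)/2,.1,keep(m));print(manip.state()["contact_force"]);manip.move_linear(g,.1,keep(fx));manip.dwell(.2)
s=manip.state();print(s["clock"],s["tool_pos"],s["contact_force"],s["gripper_width"])
w=cams.capture("wrist");cv2.imwrite("pics/w2.png",w["image"]);np.save("w2.npy",dict(w,st=s))
E
```

```text
14.4083 [ 0.49151901 -0.2109483   0.0068028 ] [ 0.30667195 -0.35517751 -0.45645458]
0.023880349428978563 34.99813855625689 [-0.7263356   0.27492924  2.19218117]
[1.84872606 3.47530067 4.56638765]
17.1583 [ 0.57749926 -0.07502114  0.00624565] [ 1.74716335 -0.10275698  4.74794216] 0.023693239818342954
```

View pics/w2.png

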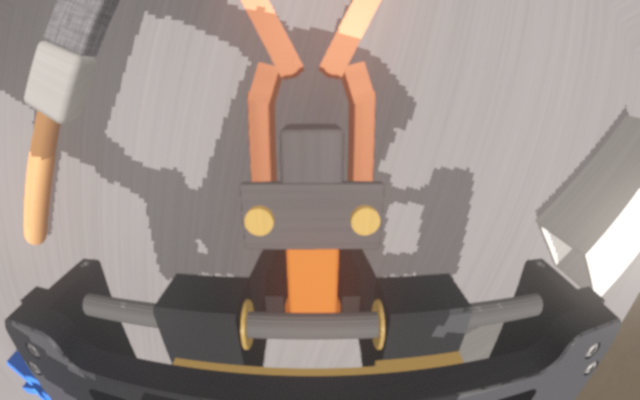

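Run:
```python
from h import *
manip.set_gripper(0,60)
z=.006;f0=manip.state()["contact_force"]@fx;pk=0
def go(s,rate):
    manip.move_linear(tube+(s-.084)*fx+z*ez,rate);st=manip.state();return st,-(st["contact_force"]@fx-f0)
st,F=go(-.055,.08);print("pre",F)
for s in np.arange(-.050,.034,.003):
    st,F=go(s,.03);a=(st["tool_pos"]-tube)@fx+.084
    print(round(s,3),"act %.4f F %.1f lat %.1f z %.1f t %.1f w %.4f"%(a,F,st["contact_force"]@fy,st["contact_force"][2],st["clock"],st["gripper_width"]))
    if F>25: print("too hard");break
    if pk>8 and F<pk-4: print("snap");break
    pk=max(pk,F)
```

```text
pre -1.976417728168272
-0.05 act -0.0498 F -0.7 lat -0.2 z 6.7 t 18.5 w 0.0233
-0.047 act -0.0469 F 1.0 lat -0.0 z 5.6 t 18.7 w 0.0235
-0.044 act -0.0439 F 1.0 lat -1.1 z 5.7 t 19.0 w 0.0234
-0.041 act -0.0409 F 0.8 lat 0.0 z 6.4 t 19.2 w 0.0238
-0.038 act -0.0380 F 1.0 lat -0.2 z 5.5 t 19.5 w 0.0233
-0.035 act -0.0351 F 3.3 lat 0.0 z 5.6 t 19.7 w 0.0234
-0.032 act -0.0328 F 4.2 lat 1.2 z 5.2 t 20.0 w 0.0235
-0.029 act -0.0302 F 6.4 lat 1.2 z 5.0 t 20.2 w 0.0236
-0.026 act -0.0275 F 6.8 lat -0.1 z 4.2 t 20.5 w 0.0235
-0.023 act -0.0247 F 7.7 lat -0.9 z 4.1 t 20.7 w 0.0237
-0.02 act -0.0218 F 7.9 lat 0.6 z 3.8 t 21.0 w 0.0235
-0.017 act -0.0190 F 9.7 lat -1.0 z 4.0 t 21.2 w 0.0233
-0.014 act -0.0163 F 9.4 lat -0.5 z 2.3 t 21.5 w 0.0233
-0.011 act -0.0134 F 10.8 lat 0.3 z 2.5 t 21.7 w 0.0232
-0.008 act -0.0106 F 11.6 lat -0.0 z 2.8 t 22.0 w 0.0236
-0.005 act -0.0070 F 4.9 lat -0.7 z 5.5 t 22.2 w 0.0236
snap
```

Run:
```python
from h import *
z=.006
for s in(-.002,.001,.004,.007,.010,.013,.016,.010,.004,.001,-.001):
    manip.move_linear(tube+(s-.084)*fx+z*ez,.03);st=manip.state();a=(st["tool_pos"]-tube)@fx+.084
    print(s,"act %.4f F %.1f t %.1f"%(a,-(st["contact_force"]@fx),st["clock"]))
    if -(st["contact_force"]@fx)>24:break
w=cams.capture("wrist");cv2.imwrite("pics/w3.png",w["image"])
```

```text
-0.002 act -0.0020 F 4.0 t 22.5
0.001 act 0.0004 F 5.5 t 22.7
0.004 act 0.0027 F 9.3 t 23.0
0.007 act 0.0052 F 11.1 t 23.2
0.01 act 0.0079 F 11.2 t 23.5
0.013 act 0.0089 F 20.5 t 23.7
0.016 act 0.0093 F 31.0 t 24.0
```

View pics/w3.png

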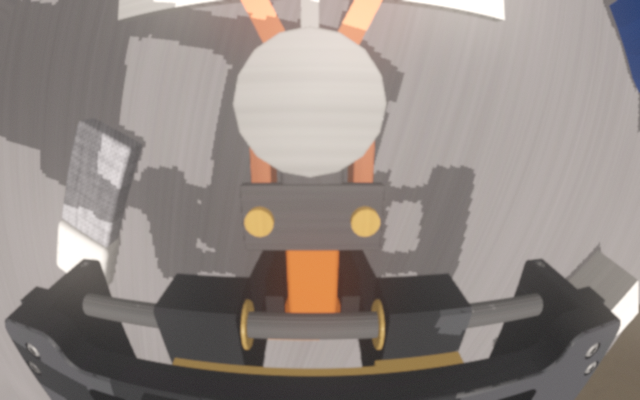

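Run:
```python
from h import *
z=.006
for s in(.008,.004,.001,-.001,-.002):
    manip.move_linear(tube+(s-.084)*fx+z*ez,.03);st=manip.state();a=(st["tool_pos"]-tube)@fx+.084;F=-(st["contact_force"]@fx)
    print(s,"act %.4f F %.1f t %.1f"%(a,F,st["clock"]))
    if F<0:break
manip.set_gripper(.06);manip.dwell(.3)
p=manip.state()["tool_pos"];manip.move_linear(p+.16*ez,.15);manip.move_linear(p+.18*ez-.06*fx,.15)
s=manip.state();print(s["clock"],s["contact_force"]);w=cams.capture("wrist");cv2.imwrite("pics/w4.png",w["image"])
P=wworld(w,s)
t=cams.capture("top");W=world(t)
q=(abs(W[...,2]-.068)<.006);q[:,:270]=0;q[:,296:]=0;q[:194]=0;q[217:]=0;p=W[q]
print("cap top",q.sum(),p.mean(0),cv2.minEnclosingCircle((p[:,:2]*1000).astype(np.float32)))
s=cams.capture("side");cv2.imwrite("pics/side2.png",s["image"][150:320,220:400].repeat(3,0).repeat(3,1))
```

```text
0.008 act 0.0065 F 8.2 t 24.4
0.004 act 0.0035 F 5.6 t 24.7
0.001 act 0.0010 F 3.1 t 25.0
-0.001 act -0.0005 F 1.7 t 25.2
-0.002 act -0.0007 F -2.2 t 25.5
28.2417 [ 0.22524187 -0.32762781 -0.06540667]
cap top 145 [0.53168771 0.10505405 0.06776935] ((529.5171508789062, 112.52194213867188), 29.81368637084961)
```

View pics/w4.png

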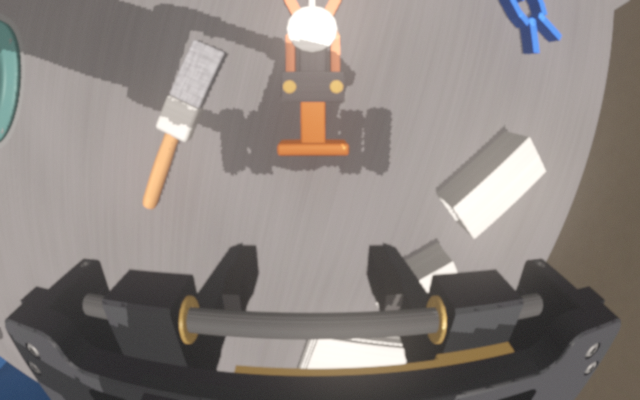

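View pics/side2.png

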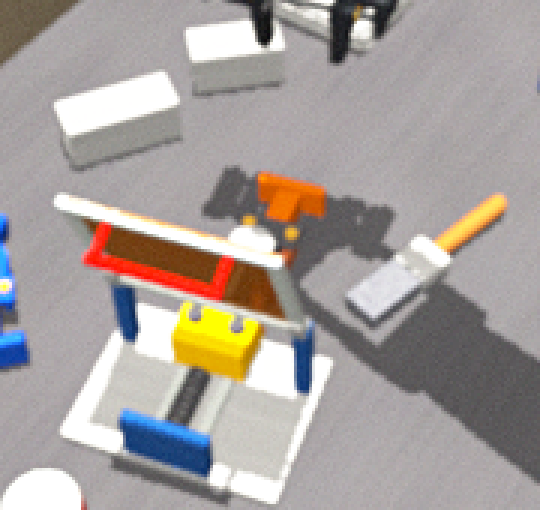

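```bash
python3 -c "
from h import *
print(order.close_job())"
```

```text
the job is handed in; nothing more can be done
None
```

I opened the guard onto its stop, snapped the clamp home on the tube, let the carriage come back out, and handed the job in at about 28 s; while seating the clamp the push briefly met a hard contact at about 31 N (I think the jaw lips touching the base plate, with the carriage about 9 mm back), so I backed off.

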